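Pile the L-brackets turn about and slide the pile to the fence

TASK

Stack the two loose L-brackets on the bottom bracket in front of the fence, plates down and legs up, each turned end for end to the one below: the middle one lies flat on the bottom plate with its plain end just clear of the bottom bracket's leg, and the top one lies flat straight above the bottom bracket, its plain end just inside the middle one's leg. Then, keeping the bottom bracket on the cart, push the whole pile along until it is squarely up against the fence, still neatly stacked, and leave the battery and the tape alone.

Things in the scene. Friction and masses are not known exactly. Their poses are not given: they have to be found in the camera images.
- bracket_base_mid (a point): Bare metal L-bracket, 0.15-0.31 kg: plate 100 (x) x 50 (y) x 12 thick, at one end an upright leg 14 thick, 50 wide, its top 24 above the underside. Rests plate down, leg up; grip it across the 50. Point: middle of the plate, 6 above its underside; x runs from the leg end (-50) to the plain end (+50), z up. Bottom of the pile: lies in front of the fence, plain end toward it, leg toward the robot.
- bracket_base_leg (a point): the middle of the top face of the upright leg of the bottom bracket (43 from the plate's middle toward the leg end; the leg's outer face is 7 farther out, its inner face 7 nearer)
- bracket_1_mid (a point): Bare metal L-bracket, 0.15-0.31 kg: plate 100 (x) x 50 (y) x 12 thick, at one end an upright leg 14 thick, 50 wide, its top 24 above the underside. Rests plate down, leg up; grip it across the 50. Point: middle of the plate, 6 above its underside; x runs from the leg end (-50) to the plain end (+50), z up. One of the two brackets to be stacked; interchangeable with the other.
- bracket_1_leg (a point): the middle of the top face of the upright leg of bracket 1 (43 from the plate's middle toward the leg end; the leg's outer face is 7 farther out, its inner face 7 nearer)
- bracket_2_mid (a point): Bare metal L-bracket, 0.15-0.31 kg: plate 100 (x) x 50 (y) x 12 thick, at one end an upright leg 14 thick, 50 wide, its top 24 above the underside. Rests plate down, leg up; grip it across the 50. Point: middle of the plate, 6 above its underside; x runs from the leg end (-50) to the plain end (+50), z up. One of the two brackets to be stacked; interchangeable with the other.
- bracket_2_leg (a point): the middle of the top face of the upright leg of bracket 2 (43 from the plate's middle toward the leg end; the leg's outer face is 7 farther out, its inner face 7 nearer)
- fence_face (a point): a dark steel stop fence fixed to the cart, an upright plate 160 wide (y), 45 high, 8 thick, with a foot and screws behind it. This point is at the foot of the middle of its front face (the one toward the robot), on the cart top; its x axis points into the face, away from the robot, its y along the face, z up.
- supply_front (a point): foot of the middle of the front of a fixed beige bench power supply, 205 wide (y), 310 deep (back along +x), 165 high with its handle. It stands between the farther loose bracket and the fence: carry things round its front or well above it.
- battery_9v: a 9 V block battery standing loose on the cart, 18 x 27 x 48 high; origin at the centre of its underside. A bystander.
- tape_black: a roll of black tape lying loose on the cart, 63 across, 19 high; origin at the centre of its underside. A bystander.

How it is judged:
By the outcome, as a careful person would: the job done as asked, in the order asked, and still so for the second after the job is handed in, with the robot touching nothing.
It also fails if it takes over 72 s, if anything falls off the work surface, if the arm or the gripper's body presses on something with over 40 N, if the wrist force passes 120 N, or if a joint passes its speed limit or range.

ROBOT

A 6-joint arm with a two-finger parallel gripper is mounted at the origin on a cart in front of the work surface, level with it; the furniture and walls round the work are solid. World frame = base frame: x ahead of the robot, y to its left, z up, the work surface at z = 0. Lengths are in m, angles in degrees, forces in N, time in s.
With the tool pointing down it reaches from about 0.3 to 0.75 m from the base axis. Payload 8.5 kg.
Tool frame: the origin (TCP) lies on the centre line of the jaws, within the pads' length; the fingertips stand 17 mm ahead of it and the grasp point (between the pads) lies 2 mm behind it; z points along the fingers, y is the line along which they close (so a half turn about z gives the same grasp; the last joint's range is limited). The gripper opens to 85 mm and grips with 20 to 120 N. Pads are 22 mm wide; open, the fingers measure 114 mm over their backs; the gripper's body (76 mm by 85 mm) begins 54 mm behind the grasp point. The pads swing forward as they close: fully open they stand 13 mm farther back than shut.
Start: joints at [-12.336, 21.807, 74.336, -0, 83.858, -12.336], TCP at [0.55, 0, 0.248] pointing down, gripper open.
Joint ranges: [-178.18, 178.18], [-50.72, 133.34], [12.68, 142.11], [-81.47, 261.47], [9.98, 163.14], [-165.26, 165.26]. Speed limits (degrees/s): [136.94, 136.94, 180, 180, 180, 180].

INTERFACE

Orientations are given as a 3x3 rotation matrix whose columns are the frame's x, y, z axes.
In Python, from rig import env gives the robot as it stands.
- The arm moves only by the shell command python3 -m handwheel 'ROWS' [OPENING] [FORCE]. ROWS is JSON, a list that holds one entry, the list of rows, each a list of 4 numbers: the shift along the tool's x, y, z in m, then the turn about the tool's z in rad. In form: [[[x, y, z, roll], ...]]. A call has 1 to 5 rows; each row shifts and turns the commanded pose from where the row before left it, along the tool's axes as they then stand; what a row does not reach is not made up. A row lasts 1/12 s, in which the tool goes at most 41.7 mm and 7.16 degrees, less where a joint would pass 70% of its speed; a pose out of reach is approached as far as the arm can. A call is refused whole if a number of a shift passes 0.0417 or a number of a turn 0.125, either way. A call with a gripper value outside its range is refused whole. OPENING is the opening in per cent of the stroke, from 0 (shut) to 100 (fully open), set as the call begins (- or left out, the last holds). The fingers move at their own pace and stop on an object; FORCE is the grip in N (left out, the last holds). Time passes only in rows, so rows that do not move let the fingers close. It gives the time, the measured TCP pose, the force and the opening at its end, in the units of the state.
- env.observe(): the state, without advancing time (a new reading comes with each control period).
- env.get_image(name): name is "scene" or "side" or "wrist"; returns (picture, depth): 480x640x3 uint8, red, green, blue; 480x640 float32, m along the optical axis (not along the pixel's ray), 0 where there is no reading.
- env.camera_params(name): a dict with "K" (3x3 intrinsics, pixels), "D" ([k1, k2, p1, p2, k3] as OpenCV has them; the pictures are not rectified), "rvec" (rotation vector, rad) and "tvec" (3), from world to camera coordinates, as OpenCV has them. Camera axes: x right, y down, z forward; pixel columns grow to the right and rows downward; lengths in m; the calibration is good to about 2 mm. A picture is of the moment at which its call begins: read the wrist's pose just before it. camera_params takes no time and is no camera call; for the wrist camera it gives the pose at the moment of the call.
- env.close_job(): hands the job in, once; it reports no verdict.
The state is a dict: "time_s": time; "q": joint angles; "qvel": joint speeds; "joint_efforts": joint torques, N m; "position": TCP position; "tool_rot": TCP orientation; "ft_force": force on the tool from outside, world axes, zero at the start; "wrist_torque": the same for the moment, N m; "grip_width": finger opening in m.
Only numpy, scipy, OpenCV 4.12 (cv2) and the standard library are available. Lean on these libraries where they do the work, as an engineer would, in place of code of your own. Each camera call takes 0.05 s, during which the arm holds its last target. There are 200 camera calls.

## Working session

There is one attempt and no reset: what is moved stays moved. The work goes in short steps, Python scripts to look and compute and a shell command to move; the robot and the scene stay as the last step left them, time stands still between calls to the robot, and variables do not carry over. Pictures are saved under pics/ and viewed, on a budget of 10 in all, crops included, one or two more only if the job needs it, and the job is handed in when it is done.

```bash
ls; mkdir -p pics; cat > h.py <<'E'
import numpy as np, cv2
from rig import env
def cam(n):
    p=env.camera_params(n); im,d=env.get_image(n)
    R=cv2.Rodrigues(np.array(p["rvec"],float))[0]
    return im,d,np.array(p["K"],float),np.array(p["D"],float),R,np.array(p["tvec"],float).ravel()
def cloud(c):
    im,d,K,D,R,t=c
    v,u=np.mgrid[0:480,0:640]
    n=cv2.undistortPoints(np.stack([u,v],-1).reshape(-1,1,2).astype(float),K,D).reshape(480,640,2)
    P=np.dstack([n,np.ones((480,640))])*d[...,None]
    return (P-t)@R
def plane(c,px,z):
    im,d,K,D,R,t=c
    n=cv2.undistortPoints(np.array(px,float).reshape(-1,1,2),K,D).reshape(-1,2)
    r=np.c_[n,np.ones(len(n))]@R; o=-R.T@t
    return o+r*((z-o[2])/r[:,2])[:,None]
def save(n,im): cv2.imwrite(n,im[...,::-1])
E
python3 - <<'E'
from h import *
for n in("scene","side"):
    c=cam(n); save(f"pics/{n}0.png",c[0]); np.savez(f"/tmp/{n}.npz",im=c[0],d=c[1],P=cloud(c))
    print(n,-c[4].T@c[5])
E
```

```text
pics
scene [-0.09239924 -0.64268261  0.67029631]
side [0.93809967 0.52906512 0.72723264]
```

View pics/scene0.png

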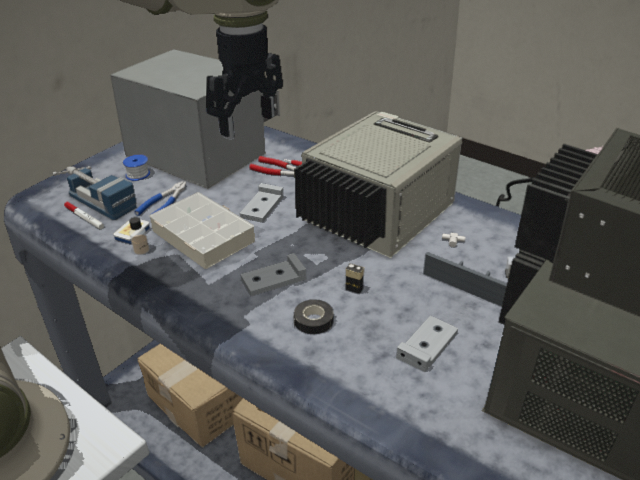

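View pics/side0.png

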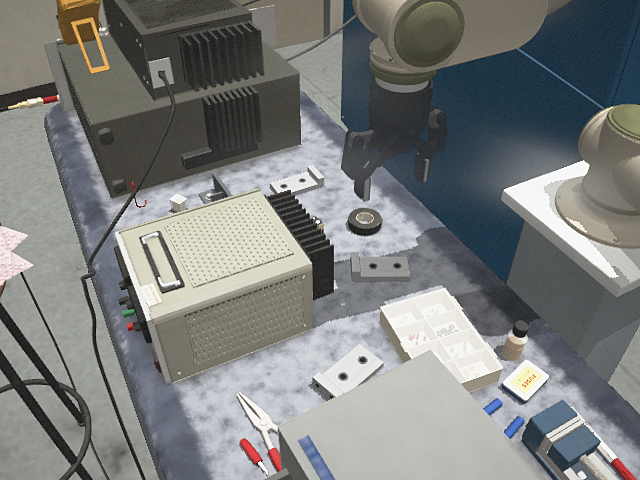

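The scene view shows the base bracket at about (428,342), with its leg toward the robot. The loose brackets are at (273,275) and (263,203), the battery at (355,278), the tape at (313,315) and the fence at (465,278). I'll measure from the depth of both views.

```bash
python3 - <<'E'
from h import *
B={"scene":{"base":(385,310,470,380),"near":(232,245,312,300),"far":(235,178,292,225),"bat":(340,258,370,297),"tape":(290,295,338,337),"fence":(420,245,508,312)},
"side":{"base":(262,158,330,200),"near":(345,245,418,288),"far":(305,340,390,402),"tape":(342,202,388,240)}}
for n in B:
    z=np.load(f"/tmp/{n}.npz"); P=z["P"]
    for k,(a,b,c,d) in B[n].items():
        p=P[b:d,a:c].reshape(-1,3); p=p[np.isfinite(p).all(1)]
        def box(lo,hi):
            q=p[(p[:,2]>lo)&(p[:,2]<hi)]
            if len(q)<5: return None
            r=cv2.minAreaRect((q[:,:2]*1000).astype(np.float32))
            return len(q),np.round(r[0],1),np.round(r[1],1),round(r[2],1),np.round(np.median(q[:,2])*1000,1)
        if k=="fence":print(n,k,box(.02,.06))
        else:
            print(n,k,"all",box(.006,.06)); print("   plate",box(.007,.016)," leg",box(.019,.03))
E
```

```text
scene base all (1764, array([ 523.7, -363.8]), array([ 50.7, 104. ]), 89.9, np.float64(12.9))
   plate (1365, array([ 523.7, -363.8]), array([ 50.7, 104. ]), 89.9, np.float64(12.5))  leg (325, array([ 480.2, -363.7]), array([50.1, 18.1]), 87.4, np.float64(23.8))
scene near all (1415, array([524.5, -39.6]), array([136.5, 101.9]), 62.8, np.float64(12.5))
   plate (1162, array([523.5, -39.1]), array([136.8, 100.1]), 63.2, np.float64(12.3))  leg (187, array([543.9, -96.4]), array([52.7, 15. ]), 61.6, np.float64(24.3))
scene far all (1030, array([653.8,  85.4]), array([218.9,  67.1]), 26.3, np.float64(13.5))
   plate (733, array([662. ,  90.1]), array([105.7,  52.8]), 16.5, np.float64(12.7))  leg (144, array([704.5, 103.2]), array([21.2, 50.9]), 19.7, np.float64(23.8))
scene bat all (447, array([ 565.4, -200.9]), array([21.9, 28. ]), 12.8, np.float64(32.5))
   plate (78, array([ 561.8, -205.4]), array([15.7, 28.8]), 41.5, np.float64(11.3))  leg (96, array([ 561.2, -205.9]), array([17. , 28.4]), 43.2, np.float64(24.8))
scene tape all (1015, array([ 465. , -194.5]), array([64.3, 63. ]), 88.
[... 594 characters left out ...]
]), 62.2, np.float64(12.1))
   plate (1103, array([505.1, -73.9]), array([ 53.7, 100.9]), 62.2, np.float64(11.8))  leg (178, array([543.1, -94.2]), array([52., 14.]), 60.2, np.float64(23.8))
side far all (1995, array([662.2,  91.8]), array([102.3,  52.2]), 16.3, np.float64(12.6))
   plate (1626, array([662.1,  91.8]), array([102.2,  52.2]), 16.3, np.float64(12.3))  leg (327, array([703.9, 103.8]), array([16.1, 51.6]), 17.8, np.float64(23.8))
side tape all (671, array([ 466. , -192.2]), array([62.7, 63.2]), 9.8, np.float64(18.0))
   plate (183, array([ 469.9, -187.2]), array([51.5, 61.1]), 39.8, np.float64(11.7))  leg (204, array([ 465.5, -190.2]), array([60.4, 60.4]), 63.3, np.float64(20.0))
```

```bash
python3 - <<'E'
from h import *
np.set_printoptions(precision=3,suppress=True)
s=env.observe(); print(s["time_s"],s["position"],s["tool_rot"],s["grip_width"])
p=env.camera_params("wrist"); R=cv2.Rodrigues(np.array(p["rvec"],float))[0]; print("wristcam",-R.T@np.array(p["tvec"]).ravel(),R)
P=np.load("/tmp/scene.npz")["P"]
q=P[245:312,420:508].reshape(-1,3)
print("fence strip")
for y in np.arange(-.45,-.26,.02):
    m=q[(abs(q[:,1]-y)<.01)&(q[:,2]>.015)&(q[:,2]<.04)&(q[:,0]<.69)]
    if len(m): print(round(y,2),len(m),np.percentile(m[:,0],[5,50,95]))
m=q[(q[:,2]>.015)&(q[:,2]<.04)&(q[:,0]>.6)&(q[:,0]<.69)]
# robust line x=a+b*y
w=np.ones(len(m),bool)
for _ in range(6):
    f=np.polyfit(m[w,1],m[w,0],1); r=m[:,0]-np.polyval(f,m[:,1]); w=abs(r)<max(.0025,1.0*r[w].std())
print("fence line",f,w.sum(),"yrange",m[w,1].min(),m[w,1].max(), "x at -.363",np.polyval(f,-.363), "deg",np.degrees(np.arctan(f[0])))
q=P[115:250,295:460].reshape(-1,3);q=q[(q[:,2]>.05)&(q[:,2]<.2)]
print("supply",np.percentile(q,[1,50,99],axis=0))
for n,(a,b,c,d) in {"scene":(200,20,285,140),"side":(340,80,450,205)}.items():
    P=np.load(f"/tmp/{n}.npz")["P"];q=P[b:d,a:c].reshape(-1,3);q=q[(abs(q[:,0]-.55)<.08)&(abs(q[:,1])<.08)&(q[:,2]>.15)]
    print(n,"grip minz",np.sort(q[:,2])[[0,5,20,60]],q[q[:,2]<.26][:, :2].min(0),q[q[:,2]<.26][:, :2].max(0))
E
```

```text
0.1 [0.55  0.    0.248] [[-0.     1.    -0.001]
 [ 1.     0.     0.   ]
 [ 0.    -0.001 -1.   ]] 0.08540077926665349
wristcam [0.55  0.079 0.373] [[ 1.    -0.    -0.002]
 [ 0.    -0.951  0.308]
 [-0.002 -0.308 -0.951]]
fence strip
-0.41 139 [0.669 0.672 0.674]
-0.39 141 [0.669 0.671 0.673]
-0.37 140 [0.669 0.671 0.674]
-0.35 137 [0.667 0.67  0.672]
-0.33 134 [0.667 0.669 0.672]
-0.31 133 [0.667 0.669 0.672]
-0.29 129 [0.666 0.669 0.671]
-0.27 49 [0.666 0.668 0.671]
fence line [-0.025  0.661] 917 yrange -0.41943049453903464 -0.27203473120235494 x at -.363 0.6703915206835919 deg -1.4154417591259796
supply [[ 0.621 -0.215  0.052]
 [ 0.701 -0.145  0.142]
 [ 0.894 -0.018  0.158]]
scene grip minz [0.244 0.245 0.247 0.25 ] [ 0.495 -0.015] [0.609 0.012]
side grip minz [0.244 0.245 0.247 0.251] [ 0.495 -0.012] [0.607 0.012]
```

```bash
python3 -m handwheel '[[[-0.019,-0.010,0.02,0],[-0.019,-0.010,0.02,0],[-0.019,-0.010,0.02,0],[-0.019,-0.010,0.02,0],[0,0,0.01,-0.12]]]' 70 40
python3 -m handwheel '[[[0,0,0,-0.12],[0,0,0,-0.12],[0,0,0,-0.12],[0,0,0,-0.12],[0,0,0,-0.12]]]'
python3 -m handwheel '[[[0,0,0,-0.12],[0,0,0,-0.12],[0,0,0,-0.12],[0,0,0,0],[0,0,0,0]]]'
cat > m.py <<'E'
from h import *
np.set_printoptions(precision=4,suppress=True)
def rect(P,lo,hi,c,rad):
    q=P[(P[...,2]>lo)&(P[...,2]<hi)&(np.hypot(P[...,0]-c[0],P[...,1]-c[1])<rad)]
    k=((q[:,:2]*1000)).astype(np.float32)
    if len(k)<20: return None
    r=cv2.minAreaRect(k); return len(k),np.round(r[0],1),np.round(r[1],1),round(r[2],1),round(float(np.median(q[:,2]))*1000,1)
def st():
    s=env.observe(); T=s["tool_rot"]; T=np.array(T)
    print("t",round(s["time_s"],2),"pos",np.array(s["position"]),"yaw(tool y)",round(np.degrees(np.arctan2(T[1,1],T[0,1])),2),"w",round(s["grip_width"],4),"f",np.array(s["ft_force"]))
    return s,T
E
python3 - <<'E'
from m import *
s,T=st()
w=cam("wrist"); save("pics/w1.png",w[0]); P=cloud(w)
print("all",rect(P,.006,.03,(.505,-.074),.075)); print("leg",rect(P,.019,.03,(.543,-.095),.04))
c=cam("scene"); P=cloud(c); p=s["position"]
q=P[(np.hypot(P[...,0]-p[0],P[...,1]-p[1])<.07)&(P[...,2]>.08)]; print("tipz",np.sort(q[:,2])[[0,5,20]],p[2])
E
```

```text
time_s: 0.52
position: [0.5078, -0.0781, 0.156]
tool_rot: [[-0.117, 0.993, -0.004], [0.993, 0.117, 0.001], [0.001, -0.004, -1.0]]
ft_force: [0.5, -0.1, -0.6]
grip_width: 0.0598
time_s: 0.93
position: [0.5098, -0.076, 0.158]
tool_rot: [[-0.664, 0.748, -0.001], [0.748, 0.664, 0.0], [0.001, -0.0, -1.0]]
ft_force: [-0.3, -0.4, 0.1]
grip_width: 0.0597
time_s: 1.35
position: [0.5099, -0.076, 0.1581]
tool_rot: [[-0.88, 0.474, -0.001], [0.474, 0.88, 0.0], [0.001, -0.0, -1.0]]
ft_force: [-0.3, 0.5, -0.7]
grip_width: 0.0596
t 1.35 pos [ 0.5099 -0.076   0.1581] yaw(tool y) 61.67 w 0.0596 f [-0.3035  0.485  -0.6938]
all (11131, array([503.7, -74.8]), array([ 50. , 100.6]), 63.1, 12.3)
leg (1509, array([542. , -94.5]), array([49.5, 14.5]), 62.7, 23.9)
tipz [0.1451 0.1467 0.1485] 0.15811243504790948
```

View pics/w1.png

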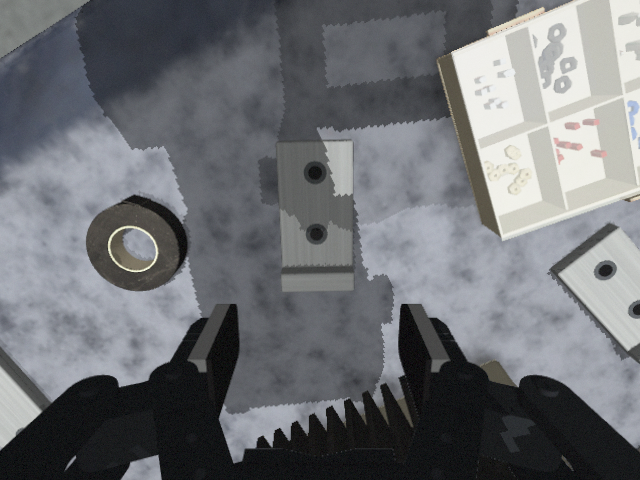

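The wrist view shows the near bracket centred between the open fingers at x 281–354, with its leg at rows 270–291, nearest the fingers. The sizes agree at 50 x 100.6. I'll descend and grip it.

```bash
python3 -m handwheel '[[[0.001,-0.0018,0.035,-0.021],[0,0,0.035,0],[0,0,0.035,0],[0,0,0.025,0],[0,0,0.008,0]]]'
python3 -m handwheel '[[[0,0,0.004,0],[0,0,0,0],[0,0,0,0],[0,0,0,0]]]' 50 60
python3 -m handwheel '[[[0,0,0,0],[0,0,0,0],[0,0,0,0]]]' 40 60
```

```text
time_s: 1.87
position: [0.5067, -0.0766, 0.0171]
tool_rot: [[-0.891, 0.455, -0.005], [0.455, 0.891, 0.002], [0.006, -0.001, -1.0]]
ft_force: [-0.4, -0.4, -0.5]
grip_width: 0.06
time_s: 2.2
position: [0.5089, -0.0773, 0.0174]
tool_rot: [[-0.891, 0.453, 0.002], [0.453, 0.891, -0.001], [-0.002, 0.0, -1.0]]
ft_force: [0.1, 0.4, -2.2]
grip_width: 0.0481
time_s: 2.45
position: [0.5084, -0.0771, 0.0167]
tool_rot: [[-0.892, 0.453, 0.001], [0.453, 0.892, -0.0], [-0.001, 0.0, -1.0]]
ft_force: [-0.4, -0.1, -2.4]
grip_width: 0.0484
```

```bash
python3 -m handwheel '[[[0,0,-0.01,0],[0,0,-0.03,0],[0,0,-0.04,0],[0,0,-0.04,0],[0,0,-0.04,0]]]'
python3 -m handwheel '[[[-0.013,-0.0255,-0.02,0],[-0.013,-0.0255,0,0],[-0.013,-0.0255,0,0],[-0.013,-0.0255,0,0],[-0.013,-0.0255,0,0]]]'
python3 -m handwheel '[[[-0.013,-0.0255,0,0],[-0.013,-0.0255,0,0],[-0.013,-0.0255,0,0],[-0.013,-0.0255,0,0],[-0.013,-0.0255,0,0]]]'
python3 -m handwheel '[[[0,0,0,-0.1],[0,0,0,-0.1],[0,0,0,-0.1],[0,0,0,-0.1],[0,0,0,-0.1]]]'
python3 -m handwheel '[[[-0.029,0,0,0],[-0.029,0,0,0],[-0.029,0,0,0],[0,0,0,0],[0,0,0,0]]]'
python3 - <<'E'
from m import *
s,T=st()
w=cam("wrist"); save("pics/w2.png",w[0]); P=cloud(w)
print("all",rect(P,.006,.03,(.5235,-.363),.075)); print("leg",rect(P,.019,.03,(.48,-.363),.04)); print("plate",rect(P,.009,.015,(.5235,-.363),.075))
q=P[(P[...,2]>.05)&(P[...,2]<.25)&(np.hypot(P[...,0]-s["position"][0],P[...,1]-s["position"][1])<.08)]
print("held z",np.percentile(q[:,2],[2,20,50]),"xmin",q[:,0].min())
h=P[(P[...,2]>s["position"][2]-.02)&(P[...,2]<s["position"][2]+.012)&(np.hypot(P[...,0]-s["position"][0],P[...,1]-s["position"][1])<.08)]
print(len(h),h.min(0),h.max(0))
E
```

```text
time_s: 2.87
position: [0.5077, -0.0768, 0.179]
tool_rot: [[-0.892, 0.453, 0.0], [0.453, 0.892, 0.0], [0.0, 0.0, -1.0]]
ft_force: [2.2, -0.6, -1.9]
grip_width: 0.0483
time_s: 3.28
position: [0.508, -0.2214, 0.1973]
tool_rot: [[-0.892, 0.453, 0.0], [0.453, 0.892, -0.0], [-0.001, -0.0, -1.0]]
ft_force: [0.5, 0.1, -1.2]
grip_width: 0.0486
time_s: 3.7
position: [0.5083, -0.3645, 0.1971]
tool_rot: [[-0.892, 0.453, 0.0], [0.453, 0.892, 0.0], [-0.0, 0.0, -1.0]]
ft_force: [0.9, -0.4, -2.3]
grip_width: 0.0484
time_s: 4.12
position: [0.5084, -0.3631, 0.197]
tool_rot: [[-0.999, -0.035, -0.0], [-0.035, 0.999, 0.0], [0.0, 0.0, -1.0]]
ft_force: [0.2, -1.8, -2.6]
grip_width: 0.0484
time_s: 4.53
position: [0.5963, -0.36, 0.1961]
tool_rot: [[-0.999, -0.032, -0.001], [-0.032, 0.999, 0.0], [0.001, 0.001, -1.0]]
ft_force: [0.5, 0.2, -2.9]
grip_width: 0.0483
t 4.53 pos [ 0.5963 -0.36    0.1961] yaw(tool y) 91.81 w 0.0483 f [ 0.4923  0.2087 -2.891 ]
all (10610, array([ 522.4, -362.8]), array([100.2,  49.7]), 0.5, 12.3)
leg (1902, array([ 479.6, -363.2]), array([14.6, 49.7]), 0.4, 24.0)
plate (8659, array([ 529.4, -362.7]), array([86.4, 49.5]), 0.3, 12.1)
held z [0.1913 0.1925 0.1958] xmin 0.5411000652152508
41654 [ 0.5411 -0.3985  0.1812] [ 0.6369 -0.3224  0.2081]
```

View pics/w2.png

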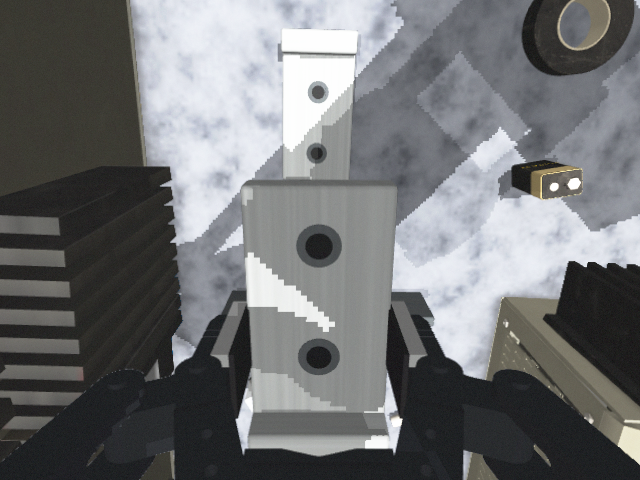

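```bash
python3 - <<'E'
from m import *
P=np.load("/tmp/scene.npz")["P"]; q=P[(P[...,2]>.02)&(P[...,0]>.4)&(P[...,0]<.72)&(P[...,1]<-.395)&(P[...,1]>-.7)&(P[...,2]<.4)]
for x in np.arange(.42,.72,.04):
    a=q[abs(q[:,0]-x)<.02]; print(round(x,2),len(a),a[:,1].max() if len(a) else None, a[a[:,1]>a[:,1].max()-.02][:,2].max() if len(a) else None)
E
python3 -m handwheel '[[[0,0,0,0.024],[0.0263,-0.0012,0.02,0],[0.0262,-0.0011,0.03,0],[0,0,0.035,0],[0,0,0.035,0]]]'
python3 -m handwheel '[[[0,0,0.021,0],[0,0,0,0],[0,0,0,0]]]'
python3 - <<'E'
from m import *
s,T=st(); p=s["position"]
w=cam("wrist"); save("pics/w3.png",w[0]); P=cloud(w)
print("baseleg",rect(P,.0185,.03,(.48,-.363),.04))
h=P[(P[...,2]>p[2]-.012)&(P[...,2]<p[2]-.0015)&(P[...,0]<p[0]-.02)&(P[...,0]>p[0]-.08)&(abs(P[...,1]-p[1])<.04)]
r=cv2.minAreaRect((h[:,:2]*1000).astype(np.float32)); print("held",len(h),r,np.median(h[:,2]),h.min(0),h.max(0))
E
```

```text
0.42 0 None None
0.46 17368 -0.48934307086044787 0.18437793684418188
0.5 2774 -0.4898080883863841 0.18488257443325817
0.54 14163 -0.45128747280471987 0.30553151896580943
0.58 2378 -0.4503730630948764 0.305192763965424
0.62 1170 -0.45541464668986714 0.30585813528828737
0.66 1375 -0.39511828651358205 0.049127265435918735
0.7 407 -0.40352233728948267 0.04389582207853913
time_s: 5.0
position: [0.5413, -0.3639, 0.0768]
tool_rot: [[-1.0, -0.003, 0.001], [-0.003, 1.0, -0.001], [-0.001, -0.001, -1.0]]
ft_force: [0.6, -0.6, -2.4]
grip_width: 0.0484
time_s: 5.25
position: [0.5426, -0.3636, 0.0558]
tool_rot: [[-1.0, -0.005, -0.001], [-0.005, 1.0, 0.001], [0.001, 0.001, -1.0]]
ft_force: [-0.4, 1.4, -2.0]
grip_width: 0.0483
t 5.25 pos [ 0.5426 -0.3636  0.0558] yaw(tool y) 90.27 w 0.0483 f [-0.3567  1.4155 -2.0176]
baseleg (5169, array([ 479.5, -363.1]), array([14.3, 50.3]), 0.2, 24.0)
held 15867 ((505.2443542480469, -363.56207275390625), (34.70937728881836, 50.206504821777344), 0.006629793904721737) 0.05231773370070424 [ 0.4879 -0.3887  0.0438] [ 0.5226 -0.3385  0.0542]
```

View pics/w3.png

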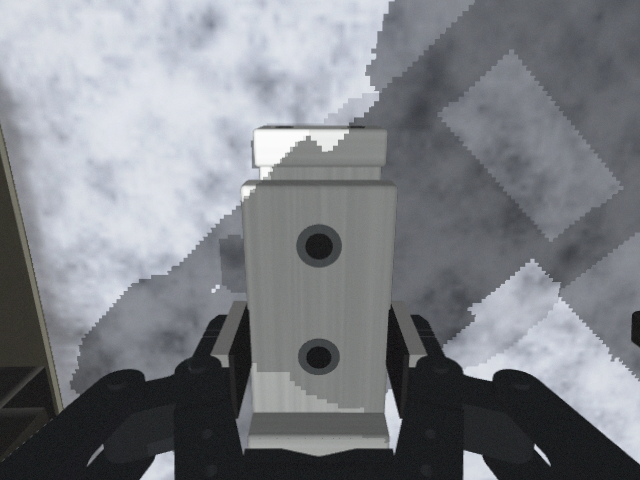

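The wrist view shows the held plate at x 243–396 directly above the base, with its plain end at row 183 just short of the base leg at rows 128–165. The measured gap is 1.3 mm, so I'll nudge it by 1 mm and set it down.

```bash
python3 -m handwheel '[[[-0.001,0.0005,0.012,0],[0,0,0.010,0],[0,0,0.004,0],[0,0,0,0],[0,0,0,0]]]'
python3 -m handwheel '[[[0,0,0.0007,0],[0,0,0,0],[0,0,0,0]]]'
```

```text
time_s: 5.72
position: [0.5442, -0.3628, 0.0292]
tool_rot: [[-1.0, -0.006, -0.0], [-0.006, 1.0, 0.0], [0.0, 0.0, -1.0]]
ft_force: [0.0, 0.1, -2.0]
grip_width: 0.0482
time_s: 5.97
position: [0.5443, -0.3629, 0.0289]
tool_rot: [[-1.0, -0.006, 0.0], [-0.006, 1.0, -0.0], [-0.0, -0.0, -1.0]]
ft_force: [0.2, -0.7, -1.9]
grip_width: 0.0483
```

```bash
python3 -m handwheel '[[[0,0,0.0005,0],[0,0,0,0],[0,0,0,0]]]'
python3 -m handwheel '[[[0,0,0,0],[0,0,0,0],[0,0,0,0],[0,0,0,0]]]' 68
python3 -m handwheel '[[[0,0,-0.02,0],[0,0,-0.03,0],[0,0,-0.04,0],[0,0,-0.04,0],[0,0,-0.03,0]]]'
python3 -m handwheel '[[[-0.02,0,0,0],[-0.02,0,0,0],[0,0,0,0],[0,0,0,0]]]'
python3 - <<'E'
from m import *
s,T=st(); p=s["position"]
w=cam("wrist"); save("pics/w4.png",w[0]); P=cloud(w)
print("base leg+mid plate",rect(P,.019,.03,(.525,-.363),.06)); print("midleg",rect(P,.031,.04,(.58,-.363),.04)); print("all",rect(P,.006,.04,(.53,-.363),.08))
q=P[(abs(P[...,1]+.363)<.015)&(P[...,0]>.46)&(P[...,0]<.6)]
for lo in np.arange(.480,.496,.001):
    a=q[(q[:,0]>=lo)&(q[:,0]<lo+.001)]; print(round(lo,3),len(a),np.percentile(a[:,2],[2,50,98]) if len(a) else'')
f=P[(P[...,2]>.03)&(P[...,2]<.047)&(P[...,0]>.6)&(P[...,0]<.7)]; 
if len(f): print("fence top",len(f),f.min(0),f.max(0))
E
```

```text
time_s: 6.22
position: [0.5442, -0.3629, 0.0282]
tool_rot: [[-1.0, -0.006, 0.0], [-0.006, 1.0, -0.0], [-0.0, -0.0, -1.0]]
ft_force: [1.0, 0.9, -1.9]
grip_width: 0.0484
time_s: 6.55
position: [0.5443, -0.3629, 0.0283]
tool_rot: [[-1.0, -0.006, 0.0], [-0.006, 1.0, -0.0], [-0.0, -0.0, -1.0]]
ft_force: [-0.3, 0.9, 0.8]
grip_width: 0.0578
time_s: 6.97
position: [0.5445, -0.363, 0.1919]
tool_rot: [[-1.0, -0.006, 0.003], [-0.006, 1.0, -0.002], [-0.003, -0.002, -1.0]]
ft_force: [0.0, 0.2, -0.5]
grip_width: 0.0582
time_s: 7.3
position: [0.5844, -0.3623, 0.1876]
tool_rot: [[-1.0, -0.007, -0.001], [-0.007, 1.0, 0.0], [0.001, 0.0, -1.0]]
ft_force: [0.5, 0.3, 0.2]
grip_width: 0.0582
t 7.3 pos [ 0.5844 -0.3623  0.1876] yaw(tool y) 90.41 w 0.0582 f [0.4813 0.2841 0.1782]
base leg+mid plate (11418, array([ 524.5, -362.9]), array([103.7,  50.2]), 0.3, 24.1)
midleg (1468, array([ 582.5, -362.5]), array([50. , 14.1]), 89.8, 36.0)
all (13260, array([ 531.1, -362.8]), array([116.9,  50.2]), 0.2, 24.2)
0.48 62 [0.0226 0.0239 0.0255]
0.481 81 [0.0227 0.0242 0.0258]
0.482 94 [0.0228 0.0241 0.026 ]
0.483 77 [0.0224 0.024  0.0256]
0.484 66 [0.0228 0.0241 0.0253]
0.485 92 [0.0225 0.0239 0.0259]
0.486 137 [0.0108 0.0181 0.0242]
0.487 59 [0.011  0.012  0.0133]
0.488 76 [0.0111 0.0123 0.0139]
0.489 46 [0.0221 0.0231 0.0247]
0.49 48 [0.0225 0.0238 0.025 ]
0.491 92 [0.0228 0.0241 0.0256]
0.492 80 [0.0226 0.0239 0.0253]
0.493 60 [0.023  0.0243 0.026 ]
0.494 93 [0.0226 0.0241 0.0257]
0.495 78 [0.0226 0.0238 0.0251]
0.496 60 [0.0228 0.0241 0.0256]
fence top 4300 [ 0.6181 -0.4202  0.03  ] [ 0.7   -0.142  0.047]
```

```bash
python3 -m handwheel '[[[0.0285,0,0,0],[0.0285,0,0,0],[0.0285,0,0,0],[0.0285,0,0,0],[0,0.0303,0,0]]]'
python3 -m handwheel '[[[0,0.0303,0,0],[0,0.0303,0,0],[0,0.0303,0,0],[0,0.0303,0,0],[0,0.0303,0,0]]]'
python3 -m handwheel '[[[0,0.0303,0,0],[0,0.0303,0,0],[0,0.0303,0,0],[0,0.0303,0,0],[0,0.0303,0,0]]]'
python3 -m handwheel '[[[0,0.0303,0,0],[0,0.0303,0,0],[0,0.0303,0,0],[0,0.0303,0,0],[0,0,0,-0.0933]]]'
python3 -m handwheel '[[[0,0,0,-0.0933],[0,0,0,-0.0933],[-0.0274,-0.0081,0,0],[-0.0274,-0.0081,0,0],[-0.0274,-0.0081,0,0]]]'
python3 -m handwheel '[[[-0.0274,-0.0081,0,0],[-0.0274,-0.0081,0,0],[-0.0274,-0.0081,0,0],[-0.0274,-0.0081,0,0],[0,0,0,0]]]'
python3 - <<'E'
from m import *
s,T=st(); p=s["position"]
w=cam("wrist"); save("pics/w5.png",w[0]); P=cloud(w)
a=rect(P,.006,.03,(.662,.092),.075); b=rect(P,.019,.03,(.704,.1035),.04); print(a,b)
Q=np.load("/tmp/side.npz")["P"]; q=Q[(Q[...,2]>.05)&(Q[...,0]>.55)&(Q[...,0]<.8)&(Q[...,1]>.1)&(Q[...,1]<.4)]; print("box",len(q),q.min(0) if len(q) else 0)
E
```

```text
time_s: 7.77
position: [0.4653, -0.3364, 0.188]
tool_rot: [[-1.0, 0.001, -0.002], [0.001, 1.0, -0.001], [0.002, -0.001, -1.0]]
ft_force: [1.4, -1.3, -0.1]
grip_width: 0.0581
time_s: 8.18
position: [0.4679, -0.1802, 0.1882]
tool_rot: [[-1.0, -0.005, -0.0], [-0.005, 1.0, 0.0], [0.0, 0.0, -1.0]]
ft_force: [0.9, 0.7, 0.6]
grip_width: 0.0583
time_s: 8.6
position: [0.4671, -0.0289, 0.1882]
tool_rot: [[-1.0, -0.005, -0.0], [-0.005, 1.0, -0.0], [0.0, -0.0, -1.0]]
ft_force: [0.7, -0.5, -0.9]
grip_width: 0.0579
time_s: 9.02
position: [0.466, 0.0947, 0.1882]
tool_rot: [[-0.995, -0.101, -0.0], [-0.101, 0.995, 0.001], [0.0, 0.001, -1.0]]
ft_force: [-0.4, -0.7, 1.0]
grip_width: 0.058
time_s: 9.43
position: [0.5534, 0.0906, 0.1884]
tool_rot: [[-0.959, -0.282, 0.0], [-0.282, 0.959, -0.0], [-0.0, -0.0, -1.0]]
ft_force: [0.0, 0.2, -0.8]
grip_width: 0.0579
time_s: 9.85
position: [0.6702, 0.0897, 0.1868]
tool_rot: [[-0.96, -0.281, 0.0], [-0.281, 0.96, -0.0], [-0.0, -0.0, -1.0]]
ft_force: [0.7, -0.1, 0.7]
grip_width: 0.0583
t 9.85 pos [0.6702 0.0897 0.1868] yaw(tool y) 106.31 w 0.0583 f [ 0.7232 -0.1018  0.6981]
(9362, array([661.5,  92.2]), array([100.3,  50.1]), 16.5, 12.3) (1263, array([702.6, 104.3]), array([14.3, 49.4]), 16.0, 24.0)
box 18485 [0.6362 0.2262 0.2015]
```

View pics/w5.png

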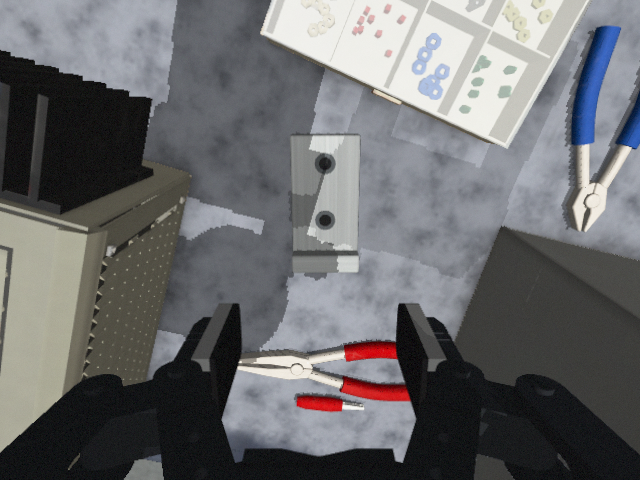

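The far bracket is at x 291–359 with its leg at row 262, and its size agrees. I'll grasp it.

```bash
python3 -m handwheel '[[[0.0026,0.0048,0.035,-0.003],[0,0,0.04,0],[0,0,0.04,0],[0,0,0.035,0],[0,0,0.016,0]]]' 70
python3 -m handwheel '[[[0,0,0.004,0],[0,0,0,0],[0,0,0,0],[0,0,0,0]]]' 50 60
python3 -m handwheel '[[[0,0,0,0],[0,0,0,0],[0,0,0,0]]]' 40 60
python3 -m handwheel '[[[0,0,-0.01,0],[0,0,-0.03,0],[0,0,-0.04,0],[0,0,-0.04,0],[0,0,-0.04,0]]]'
```

```text
time_s: 10.32
position: [0.6601, 0.0945, 0.0177]
tool_rot: [[-0.959, -0.285, -0.008], [-0.285, 0.959, 0.0], [0.007, 0.002, -1.0]]
ft_force: [-0.3, -0.2, -0.9]
grip_width: 0.0597
time_s: 10.65
position: [0.6639, 0.0947, 0.0198]
tool_rot: [[-0.959, -0.285, 0.002], [-0.285, 0.959, -0.0], [-0.002, -0.001, -1.0]]
ft_force: [0.5, 0.0, -2.1]
grip_width: 0.0482
time_s: 10.9
position: [0.6636, 0.0948, 0.0187]
tool_rot: [[-0.958, -0.285, 0.001], [-0.285, 0.958, -0.0], [-0.001, -0.0, -1.0]]
ft_force: [0.5, -0.3, -2.6]
grip_width: 0.0484
time_s: 11.32
position: [0.6632, 0.0949, 0.1809]
tool_rot: [[-0.958, -0.285, 0.0], [-0.285, 0.958, -0.0], [-0.0, -0.0, -1.0]]
ft_force: [0.7, -0.0, -2.4]
grip_width: 0.0487
```

```bash
python3 -m handwheel '[[[0.0278,0.0083,-0.015,0],[0.0278,0.0083,0,0],[0.0278,0.0083,0,0],[0.0278,0.0083,0,0],[0.0278,0.0083,0,0]]]'
python3 -m handwheel '[[[0.0278,0.0083,0,0],[0.0278,0.0083,0,0],[0.0078,-0.0261,0,0],[0.0078,-0.0261,0,0],[0.0078,-0.0261,0,0]]]'
python3 -m handwheel '[[[0.0078,-0.0261,0,0],[0.0078,-0.0261,0,0],[0.0078,-0.0261,0,0],[0.0078,-0.0261,0,0],[0.0078,-0.0261,0,0]]]'
python3 -m handwheel '[[[0.0078,-0.0261,0,0],[0,0,0,0.122],[0,0,0,0.122],[0,0,0,0.122],[0,0,0,0.122]]]'
python3 -m handwheel '[[[0,0,0,0.122],[0,0,0,0.122],[0,0,0,0.122],[0,0,0,0.122],[0,0,0,0.122]]]'
python3 -m handwheel '[[[0,0,0,0.122],[0,0,0,0.122],[0,0,0,0.122],[0,0,0,0.122],[0,0,0,0.122]]]'
python3 -m handwheel '[[[0,0,0,0.122],[0,0,0,0.122],[0,0,0,0.122],[0,0,0,0.122],[0,0,0,0.122]]]'
python3 -m handwheel '[[[0,0,0,0.122],[0,0,0,0.122],[0,0,0,0.122],[0,0,0,0.122],[0,0,0,0.122]]]'
python3 -m handwheel '[[[0,0,0,0.122],[0,0,0,0.122],[0,0,0,0.122],[0,0,0,0.122],[0,0,0,0]]]'
```

```text
time_s: 11.73
position: [0.5168, 0.095, 0.194]
tool_rot: [[-0.958, -0.285, 0.001], [-0.285, 0.958, -0.0], [-0.001, -0.0, -1.0]]
ft_force: [0.9, 0.4, -1.5]
grip_width: 0.0483
time_s: 12.15
position: [0.4599, 0.0127, 0.1943]
tool_rot: [[-0.958, -0.286, 0.002], [-0.286, 0.958, -0.0], [-0.002, -0.001, -1.0]]
ft_force: [0.5, 0.7, -2.2]
grip_width: 0.0482
time_s: 12.57
position: [0.4599, -0.1242, 0.1941]
tool_rot: [[-0.959, -0.285, 0.001], [-0.285, 0.959, -0.001], [-0.001, -0.001, -1.0]]
ft_force: [1.4, 0.0, -2.4]
grip_width: 0.0485
time_s: 12.98
position: [0.46, -0.1503, 0.194]
tool_rot: [[-0.979, 0.204, 0.001], [0.204, 0.979, -0.0], [-0.001, -0.0, -1.0]]
ft_force: [0.7, -0.0, -1.3]
grip_width: 0.0481
time_s: 13.4
position: [0.4601, -0.1501, 0.194]
tool_rot: [[-0.686, 0.728, 0.001], [0.728, 0.686, -0.001], [-0.001, 0.0, -1.0]]
ft_force: [-0.5, -0.3, -2.4]
grip_width: 0.0481
time_s: 13.82
position: [0.4601, -0.1501, 0.194]
tool_rot: [[-0.145, 0.989, 0.001], [0.989, 0.145, -0.001], [-0.001, 0.001, -1.0]]
ft_force: [0.2, 0.5, -2.6]
grip_width: 0.0484
time_s: 14.23
position: [0.4601, -0.1501, 0.194]
tool_rot: [[0.448, 0.894, 0.001], [0.894, -0.448, -0.001], [-0.0, 0.001, -1.0]]
ft_force: [-0.6, 0.1, -2.5]
grip_width: 0.0483
time_s: 14.65
position: [0.4601, -0.1501, 0.194]
tool_rot: [[0.879, 0.477, 0.001], [0.477, -0.879, -0.001], [0.001, 0.001, -1.0]]
ft_force: [-1.3, -0.0, -2.4]
grip_width: 0.0481
time_s: 15.07
position: [0.4601, -0.1501, 0.194]
tool_rot: [[1.0, 0.01, 0.001], [0.01, -1.0, -0.001], [0.001, 0.001, -1.0]]
ft_force: [-0.2, 0.3, -1.7]
grip_width: 0.0485
```

```bash
python3 -m handwheel '[[[0.0072,0.0267,0,0.004],[0.0072,0.0267,0,0],[0.0072,0.0267,0,0],[0.0072,0.0267,0,0],[0.0072,0.0267,0,0]]]'
python3 -m handwheel '[[[0.0072,0.0267,0,0],[0.0072,0.0267,0,0],[0.0072,0.0267,0,0],[0,0,0.035,0],[0,0,0.035,0]]]'
python3 -m handwheel '[[[0,0,0.035,0],[0,0,0.02,0],[0,0,0,0],[0,0,0,0]]]'
python3 - <<'E'
from m import *
s,T=st(); p=s["position"]
w=cam("wrist"); save("pics/w6.png",w[0]); P=cloud(w)
print("midleg",rect(P,.031,.04,(.583,-.363),.04))
h=P[(P[...,2]>p[2]-.014)&(P[...,2]<p[2]-.0015)&(P[...,0]>p[0]+.02)&(P[...,0]<p[0]+.08)&(abs(P[...,1]-p[1])<.04)]
r=cv2.minAreaRect((h[:,:2]*1000).astype(np.float32)); print("held",len(h),r,np.median(h[:,2]),h.min(0),h.max(0))
E
```

```text
time_s: 15.48
position: [0.4979, -0.2845, 0.1938]
tool_rot: [[1.0, 0.015, 0.001], [0.015, -1.0, -0.0], [0.001, 0.0, -1.0]]
ft_force: [-0.1, 0.1, -2.4]
grip_width: 0.0479
time_s: 15.9
position: [0.5208, -0.3653, 0.1241]
tool_rot: [[1.0, 0.013, 0.004], [0.014, -1.0, -0.004], [0.004, 0.004, -1.0]]
ft_force: [0.2, -0.5, -3.7]
grip_width: 0.0484
time_s: 16.23
position: [0.5202, -0.3631, 0.0684]
tool_rot: [[1.0, 0.013, -0.001], [0.013, -1.0, 0.001], [-0.001, -0.001, -1.0]]
ft_force: [0.5, -0.5, -1.4]
grip_width: 0.0482
t 16.23 pos [ 0.5202 -0.3631  0.0684] yaw(tool y) -89.24 w 0.0482 f [ 0.5047 -0.4859 -1.3915]
midleg (5208, array([ 582.7, -362.7]), array([14.5, 50.2]), 0.2, 36.0)
held 13453 ((554.5943603515625, -362.6488342285156), (29.445343017578125, 50.07406234741211), 0.7866939306259155) 0.06498796934584172 [ 0.5402 -0.3878  0.0545] [ 0.5696 -0.3375  0.0669]
```

View pics/w6.png

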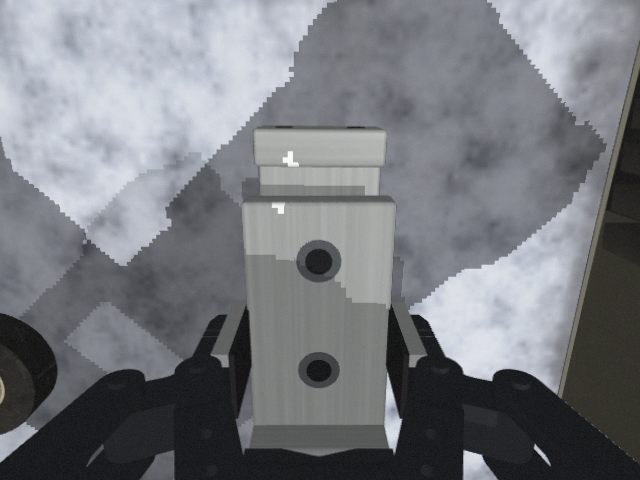

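The wrist view shows the held plain end at row 200, short of the middle leg at rows 128–165. It measures 6 mm short of the leg's inner face, so I'll move 2.8 mm toward it, trim the yaw and lower.

```bash
python3 -m handwheel '[[[0.0028,-0.0002,0.01,0.008],[0,0,0.009,0],[0,0,0.005,0],[0,0,0,0],[0,0,0,0]]]'
python3 -m handwheel '[[[0,0,0.001,0],[0,0,0,0],[0,0,0,0]]]'
python3 -m handwheel '[[[0,0,0.0008,0],[0,0,0,0],[0,0,0,0]]]'
```

```text
time_s: 16.7
position: [0.5229, -0.3628, 0.044]
tool_rot: [[1.0, 0.003, -0.0], [0.003, -1.0, 0.0], [-0.0, -0.0, -1.0]]
ft_force: [0.1, 0.0, -2.0]
grip_width: 0.048
time_s: 16.95
position: [0.523, -0.363, 0.0434]
tool_rot: [[1.0, 0.003, 0.0], [0.003, -1.0, -0.0], [0.0, 0.0, -1.0]]
ft_force: [1.1, -0.4, -1.5]
grip_width: 0.0487
time_s: 17.2
position: [0.5229, -0.3629, 0.0423]
tool_rot: [[1.0, 0.003, -0.0], [0.003, -1.0, 0.0], [-0.0, -0.0, -1.0]]
ft_force: [0.2, 0.6, -1.7]
grip_width: 0.0482
```

```bash
python3 -m handwheel '[[[0,0,0.0007,0],[0,0,0,0],[0,0,0,0]]]'
python3 -m handwheel '[[[0,0,0,0],[0,0,0,0],[0,0,0,0],[0,0,0,0]]]' 68
python3 -m handwheel '[[[0,0,-0.02,0],[0,0,-0.03,0],[0,0,-0.04,0],[0,0,-0.03,0],[0,0,-0.03,0]]]'
python3 -m handwheel '[[[-0.02,0,0,0],[-0.02,0,0,0],[-0.02,0,0,0],[0,0,0,0],[0,0,0,0]]]'
python3 - <<'E'
from m import *
s,T=st(); p=s["position"]
w=cam("wrist"); save("pics/w7.png",w[0]); P=cloud(w)
print("top plate+midleg(z36)",rect(P,.031,.04,(.53,-.363),.08)); print("topleg",rect(P,.043,.055,(.48,-.363),.04)); print("all",rect(P,.006,.055,(.53,-.363),.08))
q=P[(abs(P[...,1]+.363)<.015)]
for lo in np.arange(.568,.594,.001):
    a=q[(q[:,0]>=lo)&(q[:,0]<lo+.001)]; print(round(lo,3),len(a),np.percentile(a[:,2],[2,50,98]) if len(a) else'')
c=cam("scene"); Pc=cloud(c); print("scene topleg",rect(Pc,.043,.055,(.48,-.363),.04), "baseleg face x", np.median(Pc[(Pc[...,2]>.005)&(Pc[...,2]<.02)&(Pc[...,0]<.478)&(Pc[...,0]>.46)&(abs(Pc[...,1]+.363)<.02)][:,0]),"topleg face x",np.median(Pc[(Pc[...,2]>.028)&(Pc[...,2]<.044)&(Pc[...,0]<.478)&(Pc[...,0]>.46)&(abs(Pc[...,1]+.363)<.02)][:,0]))
f=P[(P[...,2]>.041)&(P[...,2]<.05)&(P[...,0]>.62)&(P[...,0]<.72)]; print("fence",len(f),cv2.minAreaRect((f[:,:2]*1000).astype(np.float32)) if len(f)>20 else 0)
save("pics/s7.png",cv2.resize(c[0][240:400,330:530],(800,640))[:600])
E
```

```text
time_s: 17.45
position: [0.5229, -0.3628, 0.0416]
tool_rot: [[1.0, 0.003, -0.0], [0.003, -1.0, 0.0], [-0.0, -0.0, -1.0]]
ft_force: [0.7, 0.0, -2.1]
grip_width: 0.0485
time_s: 17.78
position: [0.523, -0.363, 0.0419]
tool_rot: [[1.0, 0.003, 0.0], [0.003, -1.0, -0.0], [0.0, 0.0, -1.0]]
ft_force: [-0.7, 2.4, 0.9]
grip_width: 0.058
time_s: 18.2
position: [0.5229, -0.3628, 0.1939]
tool_rot: [[1.0, 0.003, 0.001], [0.003, -1.0, -0.001], [0.001, 0.001, -1.0]]
ft_force: [0.1, -0.3, 0.0]
grip_width: 0.0582
time_s: 18.62
position: [0.4626, -0.3632, 0.1921]
tool_rot: [[1.0, 0.002, 0.001], [0.002, -1.0, -0.0], [0.001, 0.0, -1.0]]
ft_force: [-0.3, -0.7, 1.1]
grip_width: 0.0578
t 18.62 pos [ 0.4626 -0.3632  0.1921] yaw(tool y) -89.91 w 0.0578 f [-0.3061 -0.7282  1.1446]
top plate+midleg(z36) (12634, array([ 537.2, -362.9]), array([105. ,  49.9]), 0.2, 36.1)
topleg (1576, array([ 478.8, -362.9]), array([14.1, 49.6]), 0.1, 48.0)
all (14812, array([ 530.7, -363. ]), array([117.9,  50. ]), 0.1, 36.2)
0.568 91 [0.0349 0.0361 0.0375]
0.569 69 [0.0346 0.0361 0.0379]
0.57 80 [0.0347 0.0358 0.0372]
0.571 47 [0.0336 0.0351 0.0367]
0.572 23 [0.0241 0.0246 0.0261]
0.573 68 [0.0227 0.0238 0.0253]
0.574 93 [0.0226 0.0241 0.0253]
0.575 164 [0.0229 0.0291 0.0349]
0.576 122 [0.0276 0.0352 0.0373]
0.577 96 [0.0348 0.0359 0.0374]
0.578 85 [0.0345 0.0361 0.0372]
0.579 78 [0.0345 0.0359 0.0373]
0.58 87 [0.0349 0.0358 0.0374]
0.581 93 [0.0346 0.036  0.0373]
0.582 98 [0.0345 0.036  0.0373]
0.583 93 [0.035  0.0361 0.0374]
0.584 89 [0.0346 0.0361 0.0377]
0.585 82 [0.0345 0.0362 0.0375]
0.586 91 [0.0345 0.0359 0.0375]
0.587 95 [0.0341 0.0359 0.0378]
0.588 94 [0.0346 0.0358 0.0371]
0.589 50 [0.034  0.0352 0.0364]
0.59 0 
0.591 0 
0.592 0 
0.593 0 
0.594 0 
scene topleg (342, array([ 480.1, -364.2]), array([51.1, 16.9]), 88.7, 48.2) baseleg face x 0.47474717580197173 topleg face x 0.47374920315170815
fence 0 0
```

View pics/s7.png

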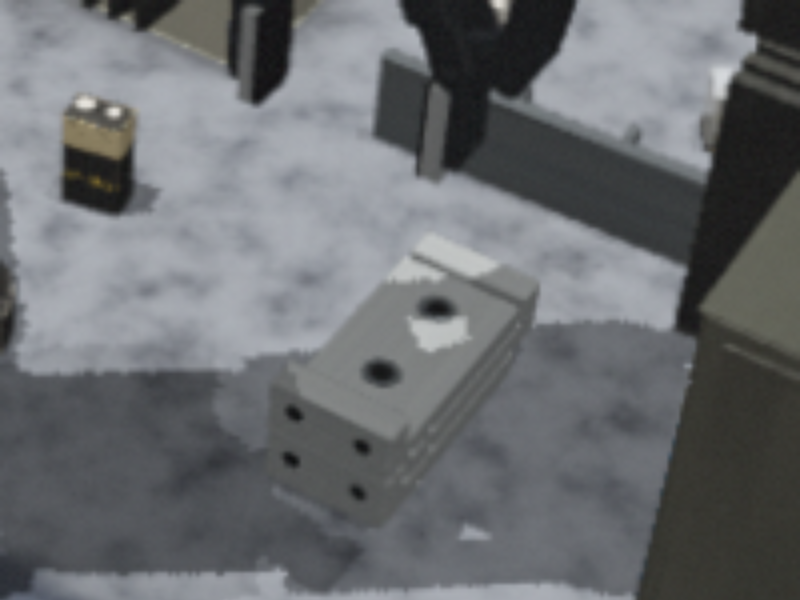

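The zoomed scene view shows a neat three-high pile, with both legs toward the robot flush. The battery and the fence face are clear. Next is the finger profile for the push, plus the pre-push pose.

```bash
python3 -m handwheel '[[[-0.025,0,0,-0.021],[0,0,0,0],[0,0,0,0],[0,0,0,0],[0,0,0,0]]]' 28
python3 - <<'E'
from m import *
s,T=st(); p=np.array(s["position"])
for n in("scene","side"):
    P=cloud(cam(n)); q=P[(np.hypot(P[...,0]-p[0],P[...,1]-p[1])<.07)&(P[...,2]>p[2]-.03)&(P[...,2]<p[2]+.06)]-p
    for z in np.arange(-.02,.055,.006):
        a=q[abs(q[:,2]-z)<.003]
        if len(a)>5: print(n,round(z,3),len(a),"x",a[:,0].min(),a[:,0].max(),"y",a[:,1].min(),a[:,1].max())
E
```

```text
time_s: 19.13
position: [0.4387, -0.3631, 0.1915]
tool_rot: [[1.0, 0.024, 0.0], [0.024, -1.0, -0.0], [0.0, 0.0, -1.0]]
ft_force: [-0.1, -0.3, 0.0]
grip_width: 0.0237
t 19.13 pos [ 0.4387 -0.3631  0.1915] yaw(tool y) -88.62 w 0.0237 f [-0.0802 -0.3226  0.0459]
scene -0.014 46 x -0.010170055690876645 0.011111205637196753 y -0.019757784840302384 0.01722162574205005
scene -0.008 98 x -0.011856975071095066 0.009471327908414373 y -0.025861511482420385 0.023366423085477928
scene -0.002 134 x -0.011032313834723861 0.01064315398502752 y -0.02671030349036707 0.024183872181786636
scene 0.004 121 x -0.011204421052951608 0.014142828771691096 y -0.026706098195495742 0.02407394149145342
scene 0.01 134 x -0.011372080923877426 0.011704356304029662 y -0.026524749287835325 0.02445958553775729
scene 0.016 124 x -0.011831130705585835 0.013294034006008093 y -0.026495420613867615 0.024822561214098704
scene 0.022 111 x -0.01142719740252246 0.013553388605445915 y -0.028943721256779686 0.02802373990481416
scene 0.028 153 x -0.012903984895179132 0.014150957068377656 y -0.042458051021458554 0.0402287793725688
s
[... 946 characters left out ...]
0.008377083387570483 0.012057370330850858 y -0.01631019667696304 0.027571920284877482
side 0.022 39 x -0.00403211330479053 0.012452673454383223 y -0.02347321263404195 0.025778538849210053
side 0.028 55 x -0.008323228314227715 0.01568226003482648 y -0.04345014971348188 0.042120416838611785
side 0.034 95 x -0.012848308621256466 0.014440434474611852 y -0.04382235945527624 0.04612672076009644
side 0.04 97 x -0.014395258151787715 0.014210709857526427 y -0.052089907889788345 0.048358972752094775
side 0.046 69 x -0.013105933740106601 0.015478978071597427 y -0.05265863339037091 0.05165116664418401
side 0.052 139 x -0.014500561704515635 0.019457949124931262 y -0.05431728476333797 0.055268497368657354
```

```bash
python3 -m handwheel '[[[0,0,0.035,0],[0,0,0.035,0],[0,0,0.035,0],[0,0,0.035,0],[0,0,0.0235,0]]]'
python3 -m handwheel '[[[0.005,0,0,0],[0.005,0,0,0],[0.005,0,0,0],[0.003,0,0,0],[0.003,0,0,0]]]'
python3 -m handwheel '[[[0.003,0,0,0],[0.003,0,0,0],[0.003,0,0,0],[0.003,0,0,0],[0.003,0,0,0]]]'
```

```text
time_s: 19.65
position: [0.4376, -0.3622, 0.0251]
tool_rot: [[1.0, 0.024, -0.002], [0.024, -1.0, 0.002], [-0.002, -0.002, -1.0]]
ft_force: [-0.4, -0.1, -0.2]
grip_width: 0.0242
time_s: 20.07
position: [0.4601, -0.3631, 0.0298]
tool_rot: [[1.0, 0.024, 0.002], [0.024, -1.0, -0.002], [0.002, 0.002, -1.0]]
ft_force: [-0.4, -0.1, -0.0]
grip_width: 0.0236
time_s: 20.48
position: [0.4737, -0.3623, 0.0285]
tool_rot: [[1.0, 0.024, -0.001], [0.024, -1.0, 0.0], [-0.001, -0.0, -1.0]]
ft_force: [-5.7, 0.4, 3.5]
grip_width: 0.0237
```

```bash
python3 -m handwheel '[[[0.004,0,0,0],[0.004,0,0,0],[0.004,0,0,0],[0.004,0,0,0],[0.004,0,0,0]]]'
python3 -m handwheel '[[[0.004,0,0,0],[0.004,0,0,0],[0.004,0,0,0],[0.003,0,0,0],[0.002,0,0,0]]]'
python3 - <<'E'
from m import *
s,T=st(); p=np.array(s["position"])
w=cam("wrist"); save("pics/w8.png",w[0]); P=cloud(w)
print("z36",rect(P,.031,.04,(.57,-.363),.08)); print("all",rect(P,.006,.052,(.57,-.363),.09))
c=cam("scene"); Pc=cloud(c); q=Pc[230:320,415:510].reshape(-1,3); m=q[(q[:,2]>.015)&(q[:,2]<.04)&(q[:,0]>.655)&(q[:,0]<.69)&(q[:,1]>-.33)]; print("fence x by y",np.polyfit(m[:,1],m[:,0],1) if len(m)>20 else len(m))
E
```

```text
time_s: 20.9
position: [0.4937, -0.3618, 0.0285]
tool_rot: [[1.0, 0.024, -0.001], [0.024, -1.0, 0.0], [-0.001, -0.0, -1.0]]
ft_force: [-5.5, -0.1, 4.0]
grip_width: 0.0238
time_s: 21.32
position: [0.5109, -0.3614, 0.0284]
tool_rot: [[1.0, 0.024, -0.001], [0.024, -1.0, -0.0], [-0.001, -0.0, -1.0]]
ft_force: [-4.8, -0.8, 3.2]
grip_width: 0.0243
t 21.32 pos [ 0.5109 -0.3614  0.0284] yaw(tool y) -88.64 w 0.0243 f [-4.8331 -0.7565  3.194 ]
z36 (52048, array([ 556.9, -360.7]), array([114.7,  50.5]), 1.5, 36.1)
all (63135, array([ 556.4, -359.7]), array([115.9,  56.8]), 2.4, 36.3)
fence x by y 0
```

View pics/w8.png

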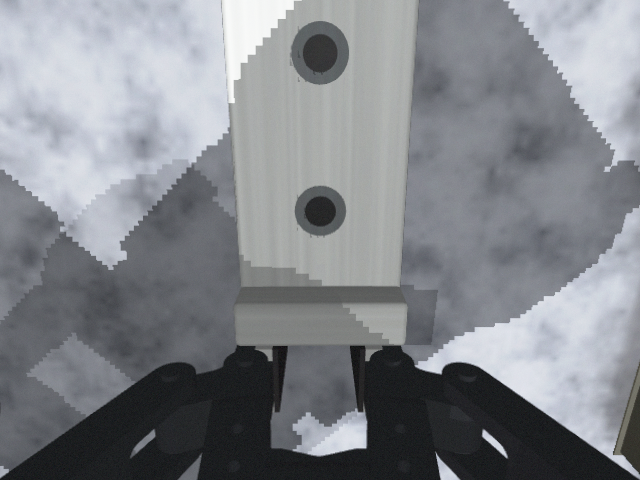

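The view shows the pile following squarely, with both fingers on the leg face at row 345. The yaw is 1.5°, matching the fence. I'll finish the push slowly.

```bash
python3 -m handwheel '[[[0.004,0,0,0],[0.004,0,0,0],[0.004,0,0,0],[0.004,0,0,0],[0.003,0,0,0]]]'
python3 -m handwheel '[[[0.0015,0,0,0],[0.0015,0,0,0],[0.0015,0,0,0],[0.0015,0,0,0]]]'
python3 -m handwheel '[[[0.001,0,0,0],[0.001,0,0,0],[0.001,0,0,0]]]'
```

```text
time_s: 21.83
position: [0.5303, -0.3609, 0.0281]
tool_rot: [[1.0, 0.024, -0.0], [0.024, -1.0, -0.0], [-0.0, 0.0, -1.0]]
ft_force: [-5.6, -0.3, 3.0]
grip_width: 0.0237
time_s: 22.17
position: [0.5359, -0.3607, 0.0281]
tool_rot: [[1.0, 0.024, -0.0], [0.024, -1.0, 0.0], [-0.0, -0.0, -1.0]]
ft_force: [-5.3, 0.6, 3.3]
grip_width: 0.0239
time_s: 22.42
position: [0.5389, -0.3607, 0.0281]
tool_rot: [[1.0, 0.024, -0.0], [0.024, -1.0, 0.0], [-0.0, -0.0, -1.0]]
ft_force: [-4.8, 0.1, 1.8]
grip_width: 0.0242
```

```bash
python3 -m handwheel '[[[0.001,0,0,0],[0.001,0,0,0]]]' | grep -E "pos|force"
python3 -m handwheel '[[[0.001,0,0,0],[0.0005,0,0,0]]]'| grep -E "pos|force"
python3 -m handwheel '[[[0.0005,0,0,0],[0,0,0,0]]]'| grep -E "pos|force"
```

```text
position: [0.5406, -0.3606, 0.0281]
ft_force: [-8.7, 0.3, 5.4]
position: [0.5418, -0.3606, 0.0281]
ft_force: [-9.7, 0.2, 4.5]
position: [0.5423, -0.3606, 0.0281]
ft_force: [-8.8, 0.0, 4.0]
```

```bash
python3 -m handwheel '[[[-0.003,0,0,0],[-0.006,0,0,0],[-0.015,0,0,0],[-0.015,0,-0.02,0],[0,0,-0.04,0]]]'|grep pos
python3 -m handwheel '[[[0,0,-0.04,0],[0,0,-0.04,0],[0.01,0,-0.02,0],[0.01,0,0,0],[0,0,0,0]]]'|grep pos
python3 - <<'E'
from m import *
s,T=st()
w=cam("wrist"); save("pics/w9.png",w[0]); P=cloud(w)
th=np.radians(1.4); c0=np.array([.60,-.361]); X=(P[...,0]-c0[0])*np.cos(th)+(P[...,1]-c0[1])*np.sin(th); Y=-(P[...,0]-c0[0])*np.sin(th)+(P[...,1]-c0[1])*np.cos(th)
for yc in(-.015,.015):
  print("y",yc)
  for lo in np.arange(.048,.078,.001):
    a=P[(abs(Y-yc)<.01)&(X>=lo)&(X<lo+.001)][:,2]
    if len(a): print(round(lo,3),len(a),np.percentile(a,[5,50,95]),end=" | ")
  print()
print("topleg",rect(P,.043,.055,(.56,-.361),.04),"z36",rect(P,.031,.04,(.61,-.361),.085),"all",rect(P,.006,.055,(.60,-.361),.06))
f=P[(P[...,2]>.042)&(P[...,2]<.05)&(P[...,0]>.66)&(P[...,0]<.72)]; print("fence top",len(f),cv2.minAreaRect((f[:,:2]*1000).astype(np.float32)) if len(f)>20 else 0)
E
```

```text
position: [0.5005, -0.3599, 0.0843]
position: [0.5254, -0.3611, 0.1895]
t 23.75 pos [ 0.5254 -0.3611  0.1895] yaw(tool y) -88.59 w 0.0242 f [ 0.545  -0.054  -1.1393]
y -0.015
0.048 52 [0.035  0.0362 0.0371] | 0.049 56 [0.035  0.0362 0.0375] | 0.05 50 [0.035  0.036  0.0374] | 0.051 55 [0.0349 0.0361 0.0374] | 0.052 51 [0.0345 0.0355 0.0364] | 0.053 14 [0.0319 0.0341 0.0347] | 0.054 107 [0.03   0.0344 0.0366] | 0.055 63 [0.0343 0.0359 0.037 ] | 0.056 60 [0.0348 0.036  0.037 ] | 0.057 58 [0.0344 0.0361 0.0371] | 0.058 62 [0.0347 0.0363 0.037 ] | 0.059 50 [0.0349 0.0362 0.0371] | 0.06 62 [0.0349 0.0359 0.0371] | 0.061 52 [0.035  0.0359 0.0373] | 
y 0.015
0.048 59 [0.0346 0.0361 0.0374] | 0.049 65 [0.0351 0.0362 0.0372] | 0.05 56 [0.0351 0.0362 0.0372] | 0.051 60 [0.0346 0.036  0.037 ] | 0.052 60 [0.0346 0.0356 0.0368] | 0.053 7 [0.0323 0.0339 0.0354] | 0.054 128 [0.0297 0.0341 0.0364] | 0.055 67 [0.0348 0.0361 0.0374] | 0.056 63 [0.0349 0.0362 0.0376] | 0.057 60 [0.0348 0.0362 0.0375] | 0.058 72 [0.035  0.0361 0.037 ] | 0.059 58 [0.0348 0.036  0.037 ] | 0.06 69 [0.0352 0.0363 0.0376] | 0.061 53 [0.0347 0.0359 0.0371] | 
topleg (1688, array([ 560.2, -360.7]), array([13.7, 49.9]), 1.5, 48.1) z36 (12773, array([ 614.2, -359.4]), array([95.3, 50. ]), 1.4, 36.1) all (14019, array([ 606.6, -359.6]), array([106.6,  50. ]), 1.4, 36.2)
fence top 0 0
```

View pics/w9.png

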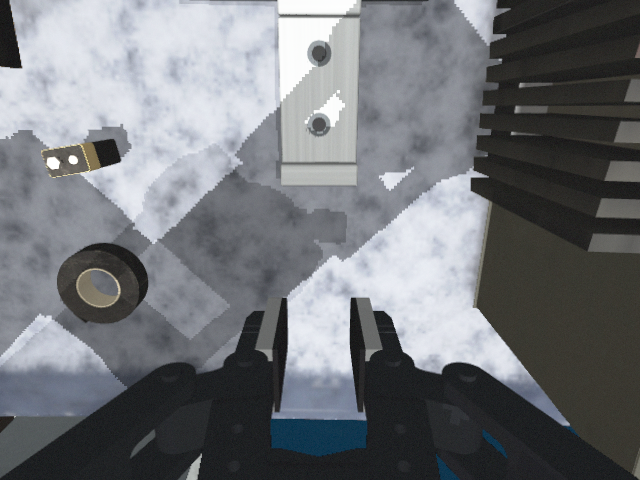

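The view shows the pile straight, with the fence edge at the top rows and the battery and tape clear. I'll move forward for a final check of the contact with the fence.

```bash
python3 -m handwheel '[[[0.02,0,-0.02,0],[0.02,0,-0.01,0],[0.02,0,0,0],[0,0,0,0],[0,0,0,0]]]'|grep pos
python3 - <<'E'
from m import *
s,T=st()
w=cam("wrist"); save("pics/w10.png",w[0]); P=cloud(w)
f=P[(P[...,2]>.042)&(P[...,2]<.05)&(P[...,0]>.64)&(P[...,0]<.72)]; print("fence top",len(f),cv2.minAreaRect((f[:,:2]*1000).astype(np.float32)) if len(f)>20 else 0)
print("z36",rect(P,.031,.0395,(.61,-.361),.075),"all<.04",rect(P,.006,.04,(.61,-.361),.058))
th=np.radians(1.4); c0=np.array([.60,-.361]); X=(P[...,0]-c0[0])*np.cos(th)+(P[...,1]-c0[1])*np.sin(th); Y=-(P[...,0]-c0[0])*np.sin(th)+(P[...,1]-c0[1])*np.cos(th)
for yc in(-.018,0,.018):
  print("y",yc)
  for lo in np.arange(.050,.076,.001):
    a=P[(abs(Y-yc)<.007)&(X>=lo)&(X<lo+.001)][:,2]
    if len(a): print(round(lo*1000),np.round(np.percentile(a,[3,50,97])*1000),end=" ")
  print()
for k,b in {"bat":(.565,-.201,.03),"tape":(.465,-.194,.045)}.items():
  Pc=cloud(cam("scene")); print(k,rect(Pc,.012,.06,b[:2],b[2]))
E
```

```text
position: [0.5837, -0.3593, 0.2162]
t 24.22 pos [ 0.5837 -0.3593  0.2162] yaw(tool y) -88.59 w 0.0239 f [-0.1611 -0.1255  0.5533]
fence top 4266 ((682.7515258789062, -326.4000244140625), (77.27985382080078, 289.0256652832031), 1.593302845954895)
z36 (9592, array([ 623.6, -358.8]), array([117.3,  55.8]), 5.0, 36.1) all<.04 (9369, array([ 617.1, -359.4]), array([101.8,  50. ]), 1.2, 36.1)
y -0.018
50 [35. 36. 37.] 51 [34. 36. 37.] 52 [34. 36. 37.] 53 [23. 24. 34.] 54 [34. 36. 37.] 55 [35. 36. 37.] 56 [35. 36. 37.] 57 [35. 36. 37.] 58 [35. 36. 37.] 59 [34. 36. 37.] 60 [34. 36. 38.] 61 [35. 36. 37.] 62 [35. 36. 37.] 63 [35. 36. 37.] 64 [35. 36. 37.] 65 [34. 36. 37.] 66 [35. 36. 37.] 67 [34. 36. 37.] 68 [43. 44. 45.] 69 [44. 45. 46.] 70 [44. 45. 46.] 71 [44. 45. 46.] 72 [44. 45. 46.] 73 [44. 45. 46.] 74 [44. 45. 46.] 75 [43. 45. 46.] 
y 0
50 [35. 36. 37.] 51 [35. 36. 37.] 52 [34. 36. 37.] 53 [22. 29. 33.] 54 [34. 35. 37.] 55 [34. 36. 37.] 56 [35. 36. 37.] 57 [35. 36. 37.] 58 [35. 36. 38.] 59 [35. 36. 37.] 60 [35. 36. 37.] 61 [35. 36. 38.] 62 [35. 36. 37.] 63 [342. 342. 342.] 64 [35. 36. 37.] 65 [35. 36. 37.] 66 [35. 36. 37.] 67 [35. 36. 37.] 68 [39. 44. 45.] 69 [44. 45. 46.] 70 [44. 45. 46.] 71 [43. 45. 46.] 72 [44. 45. 46.] 73 [44. 45. 46.] 74 [44. 45. 46.] 75 [44. 45. 46.] 
y 0.018
50 [34. 36. 37.] 51 [35. 36. 37.] 52 [34. 36. 37.] 53 [24. 28. 35.] 54 [33. 35. 36.] 55 [35. 36. 37.] 56 [35. 36. 37.] 57 [35. 36. 37.] 58 [34. 36. 37.] 59 [35. 36. 37.] 60 [35. 36. 37.] 61 [35. 36. 37.] 62 [35. 36. 38.] 63 [36. 36. 37.] 64 [35. 36. 37.] 65 [35. 36. 37.] 66 [35. 36. 37.] 67 [35. 36. 37.] 68 [42. 44. 45.] 69 [44. 45. 46.] 70 [44. 45. 46.] 71 [44. 45. 47.] 72 [44. 45. 46.] 73 [44. 45. 46.] 74 [44. 45. 46.] 75 [44. 45. 46.] 
bat (392, array([ 565.6, -201.5]), array([21. , 27.8]), 12.7, 35.5)
tape (842, array([ 465.9, -194.4]), array([63.1, 62. ]), 14.3, 18.9)
```

View pics/w10.png

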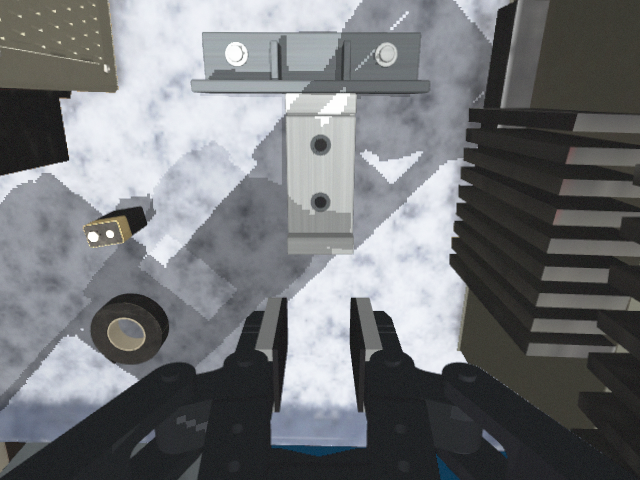

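The view shows the middle leg at rows 93–115 flush along the fence, at the same distance at all three y positions. The pile is straight and the bystanders haven't moved, so I'm handing it in.

```bash
python3 -c "
from rig import env
print(env.close_job())"
```

```text
the job is handed in; nothing more can be done
None
```

The three brackets are stacked and the pile is squarely against the fence, handed in after about 24 s of the 72 s allowed. The near bracket became the middle one and the far bracket the top one. I then pushed the pile about 80 mm along the cart with both fingers on the leg faces, at no more than about 10 N. The bottom bracket was never gripped or lifted.

**Last checks:**
- **Fence:** the middle bracket's leg meets the fence face with no measurable gap at three points across its width. The pile's yaw measured 1.2–1.5°, against 1.4° for the fence.
- **Stack:** the heights are as expected, 36 mm at the top plate and 48 mm at the top leg. The top bracket's plain end is about 1 mm inside the middle one's leg.
- **Bystanders:** the battery and tape are within 1 mm of where they started.

**Not fully confirmed:**
- **Bottom gap:** the gap at the bottom leg was 2.5 mm after stacking. It closed by about 2 mm in the last of the push, and I could not see it afterwards.
- **Top bracket grip:** it sat about 3 mm along the jaws from where the grasp pose implied. I placed it by the direct wrist-camera measurement instead.

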